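# Open the push-and-turn cap of the cleaner jug on the minibar trolley

## Robot

A 6-joint arm with a two-finger parallel gripper is mounted at the origin on the work surface. World frame = base frame: x ahead of the robot, y to its left, z up, the work surface at z = 0. Lengths are in mm, angles in rad, forces in N, time in s.
With the tool pointing down it reaches from about 150 to 775 mm from the base axis. Payload 6.1 kg.
Tool frame: the origin (TCP) lies midway between the tips of the shut fingers; the grasp point (between the pads) lies 19 mm behind it; z points along the fingers, y is the line along which they close (so a half turn about z gives the same grasp; the last joint's range is limited). The gripper opens to 85 mm and grips with 20 to 120 N. Pads are 22 mm wide; open, the fingers measure 114 mm over their backs; the gripper's body (76 mm by 85 mm) begins 54 mm behind the grasp point. The pads swing forward as they close: fully open they stand 13 mm farther back than shut.
Start: joints at [1.161, 0.126, -0.04, 1.405, 0, 1.571], TCP at [209.165, 481.516, 231.295] pointing down, gripper open.
Joint ranges: [-2.72, 2.72], [-0.95, 1.95], [-1.27, 1.35], [-1.78, 2.02], [-1.46, 1.47], [-3.14, 3.14]. Speed limits (rad/s): [2.39, 2.39, 3.01, 3.14, 3.14, 3.14].

## Interface

Orientations are given as a 3x3 rotation matrix whose columns are the frame's x, y, z axes.
In Python, from rig import status, eyes, env gives the robot as it stands.
- The arm moves only by the shell command python3 -m jog 'ROWS' [FORCE]. ROWS is JSON, one flat list of numbers, 5 for each row, row after row: the shift along the tool's x, y, z in m, then the turn about the tool's z in rad, then the finger opening in m, from 0 to 0.0854. A call has 1 to 10 rows; each row shifts and turns the commanded pose from where the row before left it, along the tool's axes as they then stand; what a row does not reach is not made up. A row lasts 1/12 s, in which the tool goes at most 41.7 mm and 7.16 degrees, less where a joint would pass 70% of its speed; a pose out of reach is approached as far as the arm can. A call with a gripper value outside its range is refused whole. The fingers move at their own pace and stop on an object; FORCE is the grip in N (left out, the last holds). Time passes only in rows, so rows that do not move let the fingers close. It gives the time, the measured TCP pose, the force, the opening and the grip force at its end, in the units of the state.
- status.read_state(): the state, without advancing time (a new reading comes with each control period).
- eyes.capture(name): name is "side" or "top"; returns a dict with "pixels" (384x512x3 uint8, red, green, blue), "range_z" (384x512 float32, mm along the optical axis (not along the pixel's ray), 0 where there is no reading), "fov_y" (degrees; the focal length in pixels is half the picture's height over the tangent of half this angle, whatever the lens; pixels are square), "cx", "cy" (the principal point, pixels), "R" (3x3) and "t" (3): a world point X has camera coordinates R X + t. Camera axes: x right, y down, z forward; pixel columns grow to the right and rows downward; lengths in mm; the calibration is good to about 2 mm. A picture is of the moment at which its call begins.
- env.finish_job(): hands the job in; it is judged then, once.
The state is a dict: "t": time; "joints": joint angles; "joint_velocities": joint speeds; "joint_torque": joint torques, N m; "position": TCP position; "tool_rot": TCP orientation; "contact_force": force on the tool from outside, world axes, zero at the start; "moment": the same for the moment, N m; "grip_width": finger opening in mm; "grasp_force": force on a finger pad.
Only numpy, scipy, OpenCV 4.12 (cv2) and the standard library are available. Lean on these libraries where they do the work, as an engineer would, in place of code of your own. Each camera call takes 0.05 s, during which the arm holds its last target. There are 200 camera calls.

## Task

Open the cleaner jug, the square one with the loop handle that stands in the caddy: push its safety cap down, keep it pushed while you twist it about a quarter turn counter-clockwise (seen from above), then lift it straight off. Finish still holding the cap upright in the gripper, clear above the jug's mouth by about 8 cm and right over it so that drips fall back in, and leave everything else on the shelf where it stands.

Things in the scene. Friction and masses are not known exactly. Their poses are not given: they have to be found in the camera images.
- cap_center (a point): Centre (half-way up, on the axis) of the jug's loose round grey ribbed safety cap: 56 mm in diameter (58 over the ribs), 34 mm high, 45 g, hollow, open below. z points up out of its top; x turns with it and starts along the jug's x. Seated, its top is 176 mm above the shelf, its lower edge 142 mm, and about 20 mm of bare neck (28 mm across) shows below. Any grip direction across it serves.
- cap_rim (a point): Centre of the cap's open lower edge, 17 mm below its centre; same axes. Two lugs inside this edge catch in pockets on the neck: unpressed, the cap can be neither turned nor lifted. Pressed 5 mm or more it turns counter-clockwise seen from above (clockwise is blocked). It comes free once turned by 65 to 115 degrees, where it meets a stop; aim at 90.
- jug_mouth (a point): Mouth of the jug: centre of the neck's fixed top, 163 mm above the shelf; the jug's axes, z up, x towards its loop handle. White jug 106 x 80 mm, 105 mm high, shoulder rising to 121 mm at the neck; the handle reaches 94 mm from the axis, below 105 mm height. Wedged in a teal caddy (118 x 92 mm, 55 mm high) screwed to the shelf, it neither moves nor turns.
- plug (a joint): Spring-loaded pouring plug in the jug's mouth that carries the cap: 0 m when up (cap not pressed), growing as the cap is pressed down. The spring resists with 4 N at first and 0.8 N more per mm; 6 to 8 mm is a good depth, and at 8.5 mm the cap meets a rigid stop.
- round_bottle_mid (a point): Bystander: middle of a loose round white bottle, 86 mm in diameter and 170 mm high, with no handle and a cap like the jug's; not to be opened or moved.
- tumbler_mid (a point): Bystander: middle of the loose pink ceramic tumbler, 76 mm in diameter, 95 mm high.
- soap_dish_mid (a point): Bystander: middle of the loose clear glass soap dish, 85 x 120 mm, 24 mm high.
- can_mid (a point): Bystander: middle of a loose plain drinks can, 66 mm in diameter, 115 mm high.
- miniature_mid (a point): Bystander: middle of a loose amber miniature bottle, 40 mm in diameter, 110 mm high.
Mind the look-alikes: they are no part of the job. Of the things like the part that bears cap_center, leave any that is green; of the rest the larger one is meant.

How it is judged:
By the outcome, as a careful person would: the job done as asked, in the order asked, and still so for the second after the job is handed in, while the arm keeps its last pose, push and grip.
It also fails if it takes over 32 s, if anything falls off the work surface, if the arm or the gripper's body presses on something with over 40 N, if the wrist force passes 120 N, or if a joint passes its speed limit or range.

## Working session

There is one attempt and no reset: what is moved stays moved. The work goes in short steps, Python scripts to look and compute and a shell command to move; the robot and the scene stay as the last step left them, time stands still between calls to the robot, and variables do not carry over. Pictures are saved under pics/ and viewed, at most 10 in all, crops included, and the job is handed in when it is done.

```bash
mkdir -p pics
python3 - <<'E'
from rig import status,eyes
import cv2,numpy as np
s=status.read_state();print(s['t'],s['position'],np.round(s['tool_rot'],3).tolist(),s['grip_width'])
for n in('top','side'):
    d=eyes.capture(n);cv2.imwrite(f'pics/{n}1.png',d['pixels'][:,:,::-1]);np.savez(f'{n}1.npz',**d)
    print(n,d['fov_y'],d['cx'],d['cy'],(-np.array(d['R']).T@d['t']).round(),np.round(d['R'],2).tolist())
E
```

```text
0.0 [209.00682299 481.15084262 230.51508243] [[-0.917, 0.398, -0.001], [0.398, 0.917, -0.001], [0.0, -0.002, -1.0]] 85.39091817400546
top 44.703325150663645 254.7849416557101 186.6054852044828 [ 442.    0. 1507.] [[0.01, -1.0, 0.01], [-0.99, -0.01, -0.11], [0.11, -0.01, -0.99]]
side 48.978602722016475 258.60718876895623 192.50141090960497 [  69. -611.  780.] [[0.76, -0.65, -0.02], [-0.42, -0.47, -0.78], [0.5, 0.6, -0.62]]
```

View pics/top1.png

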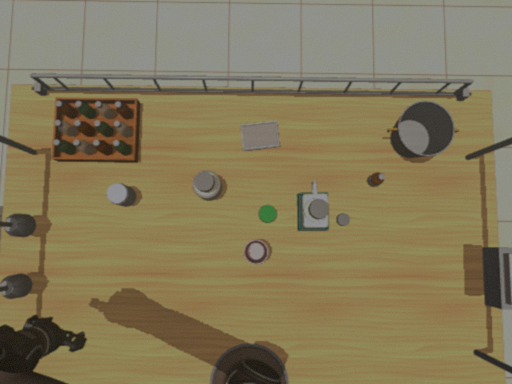

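View pics/side1.png

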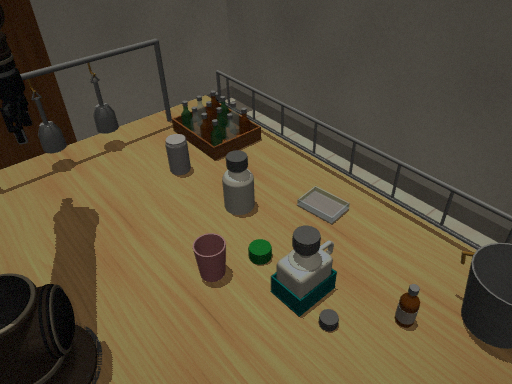

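Candidates for the cap (pixels in the top view, then the side view):
- Grey cap on the square jug in the teal caddy: (318,209) / (306,240).
- Cap on the round bottle: (206,182) / (237,162).
- Green loose cap: (267,213) / (260,251).
- Small grey loose cap: (343,219) / (329,320).

I choose the one on the square jug, and will check it in a crop.

```bash
cat > h.py <<'E'
import numpy as np
def cloud(d):
    f=192/np.tan(np.radians(float(d['fov_y']))/2); z=d['range_z'].astype(float)
    v,u=np.mgrid[:384,:512]
    P=np.stack([(u-d['cx'])/f*z,(v-d['cy'])/f*z,z],-1)
    W=(P-d['t'])@np.array(d['R']); W[z<=0]=np.nan
    return W
E
python3 - <<'E'
from h import *
import cv2
out=[]
for n,box in(('top',(290,340,175,240)),('side',(265,345,220,315))):
    d=np.load(n+'1.npz');W=cloud(d);x0,x1,y0,y1=box
    w=W[y0:y1,x0:x1].reshape(-1,3);px=d['pixels'][y0:y1,x0:x1].reshape(-1,3).astype(int)
    for lo,hi in((166,190),(100,125)):
        m=(w[:,2]>lo)&(w[:,2]<hi);p=w[m]
        if not len(p):continue
        c,r=cv2.minEnclosingCircle(p[:,:2].astype(np.float32))
        print(n,lo,m.sum(),'mean',p.mean(0).round(1),'med z',np.median(p[:,2]).round(1),'circ',np.round(c,1),round(r,1),cv2.minAreaRect(p[:,:2].astype(np.float32)))
    t=(px[:,1]-px[:,0]>15)&(w[:,2]>35)&(w[:,2]<75);p=w[t]
    if len(p):print(n,'teal',t.sum(),cv2.minAreaRect(p[:,:2].astype(np.float32)))
    out.append(cv2.resize(d['pixels'][y0:y1,x0:x1,::-1],(380,int(380*(y1-y0)/(x1-x0))),interpolation=cv2.INTER_CUBIC))
h=max(o.shape[0] for o in out)
cv2.imwrite('pics/crop.png',np.hstack([cv2.copyMakeBorder(o,0,h-o.shape[0],0,0,0) for o in out]))
E
```

```text
top 166 311 mean [ 533.6 -194.4  176.1] med z 176.4 circ [ 534.2 -195. ] 28.9 ((533.1912231445312, -194.5309295654297), (54.67488479614258, 55.99935531616211), 1.795312523841858)
top 100 483 mean [ 536.1 -188.6  106. ] med z 105.4 circ [ 549.7 -192.5] 71.9 ((551.9757080078125, -195.3900146484375), (139.24571228027344, 75.61137390136719), 0.6158918142318726)
top teal 114 ((533.453125, -193.97059631347656), (115.11348724365234, 90.98958587646484), 2.3665993213653564)
side 166 491 mean [ 530.5 -197.6  174.2] med z 174.8 circ [ 533.5 -195. ] 29.0 ((532.9907836914062, -195.5632781982422), (54.541255950927734, 56.10622787475586), 26.100704193115234)
side 100 953 mean [ 523.9 -204.5  107.4] med z 105.4 circ [ 546.6 -195. ] 68.9 ((549.0703735351562, -194.82420349121094), (132.83712768554688, 74.08940124511719), 1.0575671195983887)
side teal 524 ((514.9173583984375, -161.11801147460938), (116.80149841308594, 190.11087036132812), 15.039149284362793)
```

View pics/crop.png

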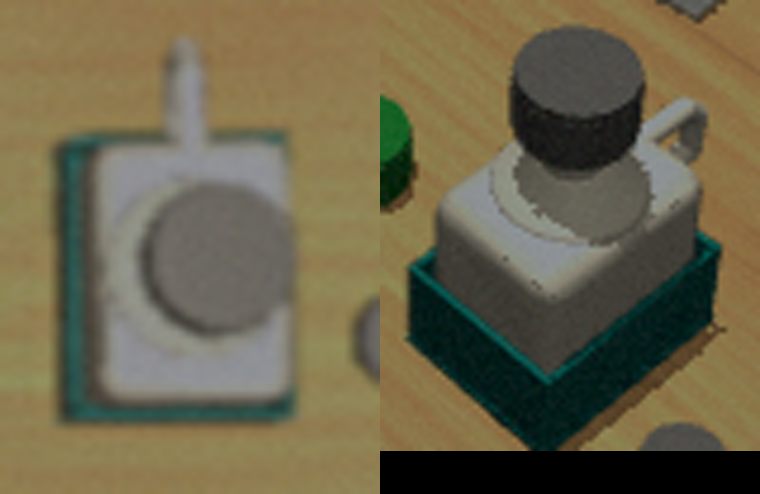

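The crops confirm it: a grey ribbed cap on the square white jug, in the teal caddy with the loop handle. The cap axis is at about (533.6, -194.8) and its top at z 176. First I move above it.

```bash
python3 -m jog '[-0.0118,-0.0102,-0.005,0,0.0854,-0.0236,-0.0204,-0.005,0,0.0854,-0.0236,-0.0204,-0.005,0,0.0854,-0.0236,-0.0204,0,0,0.0854,-0.0236,-0.0204,0,0,0.0854,-0.0236,-0.0204,0,0,0.0854,-0.0236,-0.0204,0,0,0.0854,-0.0236,-0.0204,0,0,0.0854,-0.0236,-0.0204,0,0,0.0854,-0.0236,-0.0204,0,0,0.0854]'
python3 -m jog '[-0.0236,-0.0204,0,0,0.0854,-0.0236,-0.0204,0,0,0.0854,-0.0236,-0.0204,0,0,0.0854,-0.0236,-0.0204,0,0,0.0854,-0.0236,-0.0204,0,0,0.0854,-0.0236,-0.0204,0,0,0.0854,-0.0236,-0.0204,0,0,0.0854,-0.0236,-0.0204,0,0,0.0854,-0.0236,-0.0204,0,0,0.0854,-0.0236,-0.0204,0,0,0.0854]'
python3 -m jog '[-0.0236,-0.0204,0,0,0.0854,-0.0236,-0.0204,0,0,0.0854,-0.0236,-0.0204,0,0,0.0854,-0.0118,-0.0102,0,0,0.0854,-0.0118,-0.0102,0,0,0.0854,0,0,0,0,0.0854,0,0,0,0,0.0854]'
python3 -c "
from rig import status;import numpy as np
s=status.read_state();R=np.array(s['tool_rot']);print(s['joints'],R.round(3),s['contact_force']);print(R.T@(np.array([533.6,-194.8,140])-s['position']))"
```

```text
t: 0.93
position: [337.6, 212.2, 246.5]
tool_rot: [[-0.917, 0.398, 0.0], [0.398, 0.917, -0.0], [-0.0, 0.0, -1.0]]
contact_force: [0.9, 0.3, -0.6]
grip_width: 85.2
grasp_force: 0.0
t: 1.77
position: [472.4, -68.8, 246.5]
tool_rot: [[-0.917, 0.399, -0.0], [0.399, 0.917, -0.0], [0.0, -0.0, -1.0]]
contact_force: [0.5, 0.6, 0.7]
grip_width: 85.6
grasp_force: 0.0
t: 2.35
position: [526.3, -179.5, 246.0]
tool_rot: [[-0.917, 0.4, -0.001], [0.4, 0.917, 0.001], [0.001, 0.0, -1.0]]
contact_force: [0.2, 0.1, -0.5]
grip_width: 85.6
grasp_force: 0.0
[-3.28826164e-01  1.87182761e-01  6.50401534e-02  1.44985102e+00
  2.70559312e-04  8.22146254e-02] [[-0.917  0.4   -0.001]
 [ 0.4    0.917  0.001]
 [ 0.001  0.    -1.   ]] [ 0.22174784  0.06737701 -0.4538144 ]
[-12.97111711 -11.12734415 106.01547985]
```

```bash
python3 -m jog '[-0.0065,-0.0055,0,0,0.0854,-0.0065,-0.0055,0,0,0.0854,0,0,0.02,0,0.0854,0,0,0.02,0,0.0854,0,0,0.02,0,0.0854,0,0,0.02,0,0.0854,0,0,0.016,0,0.0854,0,0,0.01,0,0.0854,0,0,0,0,0.0854,0,0,0,0,0.0854]'
python3 - <<'E'
from rig import eyes,status
from h import *
import cv2
s=status.read_state();print(s['position'],s['contact_force'])
o=[]
for n,(x0,x1,y0,y1) in(('side',(240,370,170,300)),('top',(270,360,165,255))):
    d=eyes.capture(n);o.append(cv2.resize(d['pixels'][y0:y1,x0:x1,::-1],(380,380)))
cv2.imwrite('pics/c2.png',np.clip(np.hstack(o).astype(float)*1.5,0,255))
E
```

```text
t: 3.18
position: [534.4, -194.2, 140.5]
tool_rot: [[-0.917, 0.398, -0.0], [0.398, 0.917, 0.0], [0.0, -0.0, -1.0]]
contact_force: [0.2, 0.2, -0.2]
grip_width: 85.7
grasp_force: 0.0
[ 534.35008765 -194.24855639  140.50993995] [ 0.23224023  0.15189521 -0.15361632][ WARN:0@1.948] global loadsave.cpp:1063 imwrite_ Unsupported depth image for selected encoder is fallbacked to CV_8U.
```

View pics/c2.png

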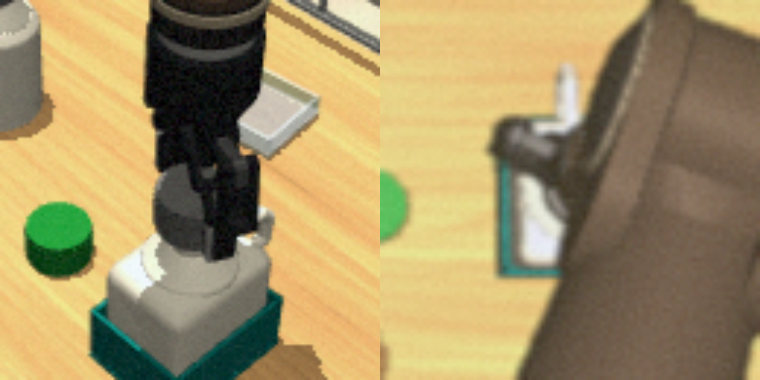

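The picture shows the fingers either side of the cap (cap at about (185,205), near finger at about (230,210) in the left crop). Nothing else is touched. Now I close them.

```bash
python3 -m jog '[0,0,0,0,0.04,0,0,0,0,0.04,0,0,0,0,0.04,0,0,0,0,0.04,0,0,0,0,0.04,0,0,0,0,0.04,0,0,0,0,0.04,0,0,0,0,0.04]' 80
python3 -m jog '[0,0,0,0,0.04,0,0,0,0,0.04,0,0,0,0,0.04]'
```

```text
t: 3.95
position: [534.8, -194.6, 140.7]
tool_rot: [[-0.917, 0.398, 0.001], [0.398, 0.917, -0.001], [-0.001, -0.0, -1.0]]
contact_force: [1.1, -1.5, 4.8]
grip_width: 54.3
grasp_force: 83.2
t: 4.2
position: [534.7, -194.6, 140.5]
tool_rot: [[-0.917, 0.398, 0.001], [0.398, 0.917, -0.0], [-0.001, -0.0, -1.0]]
contact_force: [2.2, -1.2, 5.0]
grip_width: 54.4
grasp_force: 83.2
```

```bash
python3 -m jog '[0,0,0.002,0,0.04,0,0,0.002,0,0.04,0,0,0.002,0,0.04,0,0,0,0,0.04,0,0,0,0,0.04,0,0,0,0,0.04,0,0,0,0,0.04]'
```

```text
t: 4.78
position: [534.8, -194.7, 135.1]
tool_rot: [[-0.917, 0.398, 0.001], [0.398, 0.917, -0.001], [-0.002, -0.0, -1.0]]
contact_force: [0.6, -0.6, 8.3]
grip_width: 54.3
grasp_force: 83.6
```

```bash
python3 -m jog '[0,0,0.0015,0,0.04,0,0,0,0,0.04,0,0,0,0,0.04,0,0,0,0,0.04]'; python3 -m jog '[0,0,0,-0.06,0.04,0,0,0,-0.06,0.04,0,0,0,-0.06,0.04,0,0,0,-0.06,0.04,0,0,0,0,0.04,0,0,0,0,0.04]';python3 -c "
from rig import status
s=status.read_state();print(s['moment'],s['joints'])"
```

```text
t: 5.12
position: [534.8, -194.6, 133.8]
tool_rot: [[-0.917, 0.398, 0.002], [0.398, 0.917, -0.001], [-0.002, -0.0, -1.0]]
contact_force: [-0.6, -1.5, 8.9]
grip_width: 54.0
grasp_force: 83.6
t: 5.62
position: [534.7, -194.4, 133.8]
tool_rot: [[-0.986, 0.169, 0.001], [0.169, 0.986, -0.0], [-0.001, -0.0, -1.0]]
contact_force: [-0.7, -0.3, 9.8]
grip_width: 54.2
grasp_force: 83.7
[-0.09732932  0.08373217  0.00189484] [-3.48849557e-01  2.23625866e-01 -1.35875434e-01  1.20996729e+00
  2.21989773e-04 -1.79326570e-01]
```

The cap turns with almost no moment, counter-clockwise. I continue to 90°.

```bash
python3 -m jog '[0,0,0,-0.1,0.04,0,0,0,-0.1,0.04,0,0,0,-0.1,0.04,0,0,0,-0.1,0.04,0,0,0,-0.1,0.04,0,0,0,-0.1,0.04,0,0,0,-0.1,0.04]'; python3 -m jog '[0,0,0,-0.1,0.04,0,0,0,-0.1,0.04,0,0,0,-0.1,0.04,0,0,0,-0.1,0.04,0,0,0,-0.1,0.04,0,0,0,-0.1,0.04,0,0,0,-0.03,0.04,0,0,0,0,0.04,0,0,0,0,0.04]';python3 -c "
from rig import status
s=status.read_state();print(s['moment'],s['joints'])"
```

```text
t: 6.2
position: [534.7, -194.4, 133.8]
tool_rot: [[-0.86, -0.51, 0.001], [-0.51, 0.86, -0.0], [-0.001, -0.001, -1.0]]
contact_force: [-0.4, -0.0, 10.0]
grip_width: 54.4
grasp_force: 83.6
t: 6.95
position: [534.8, -194.4, 133.8]
tool_rot: [[-0.399, -0.917, 0.002], [-0.917, 0.399, -0.0], [-0.0, -0.002, -1.0]]
contact_force: [0.2, -0.4, 9.5]
grip_width: 54.1
grasp_force: 83.8
[-0.00022467  0.03751199  0.04738269] [-3.48851922e-01  2.23593384e-01 -1.35784600e-01  1.20980407e+00
  3.52159738e-04 -1.50928432e+00]
```

```bash
python3 -m jog '[0,0,-0.003,0,0.04,0,0,-0.003,0,0.04,0,0,-0.003,0,0.04,0,0,-0.003,0,0.04,0,0,0,0,0.04,0,0,0,0,0.04]'
```

```text
t: 7.45
position: [533.8, -194.1, 144.0]
tool_rot: [[-0.399, -0.917, -0.002], [-0.917, 0.399, 0.001], [-0.0, 0.002, -1.0]]
contact_force: [-0.4, 0.1, -0.2]
grip_width: 54.4
grasp_force: 83.9
```

No pull force, so the cap is off its lugs. I keep lifting.

```bash
python3 -m jog '[0,0,-0.01,0,0.04,0,0,-0.01,0,0.04,0,0,-0.01,0,0.04,0,0,-0.01,0,0.04,0,0,-0.01,0,0.04,0,0,-0.01,0,0.04,0,0,-0.01,0,0.04,0,0,-0.01,0,0.04,0,0,-0.01,0,0.04,0,0,-0.006,0,0.04]'
python3 -m jog '[0,0,0,0,0.04,0,0,0,0,0.04,0,0,0,0,0.04,0,0,0,0,0.04]'
python3 - <<'E'
from rig import eyes,status
from h import *
import cv2
s=status.read_state();print(s['position'],s['contact_force'])
d=eyes.capture('side');W=cloud(d)
x0,x1,y0,y1=240,370,140,300
cv2.imwrite('pics/c3.png',np.clip(cv2.resize(d['pixels'][y0:y1,x0:x1,::-1],(480,590)).astype(float)*1.5,0,255).astype(np.uint8))
w=W[y0:y1,x0:x1].reshape(-1,3)
m=(np.hypot(w[:,0]-533.6,w[:,1]+194.8)<17)&(w[:,2]>130)&(w[:,2]<180)
if m.any(): print('mouth/plug',m.sum(),w[m].mean(0),np.percentile(w[m,2],[5,50,95]))
E
```

```text
t: 8.28
position: [534.6, -194.5, 242.5]
tool_rot: [[-0.399, -0.917, 0.001], [-0.917, 0.399, -0.0], [-0.0, -0.001, -1.0]]
contact_force: [0.5, -0.9, 0.0]
grip_width: 54.0
grasp_force: 84.5
t: 8.62
position: [534.1, -194.3, 240.1]
tool_rot: [[-0.399, -0.917, -0.001], [-0.917, 0.399, 0.0], [0.0, 0.001, -1.0]]
contact_force: [-0.0, 0.6, -0.4]
grip_width: 54.0
grasp_force: 84.5
[ 534.10364024 -194.32164934  240.06588915] [-0.04775952  0.63200038 -0.38659307]
mouth/plug 252 [ 529.25143451 -199.65253664  157.37119954] [133.45180095 161.23127045 172.08230955]
```

View pics/c3.png

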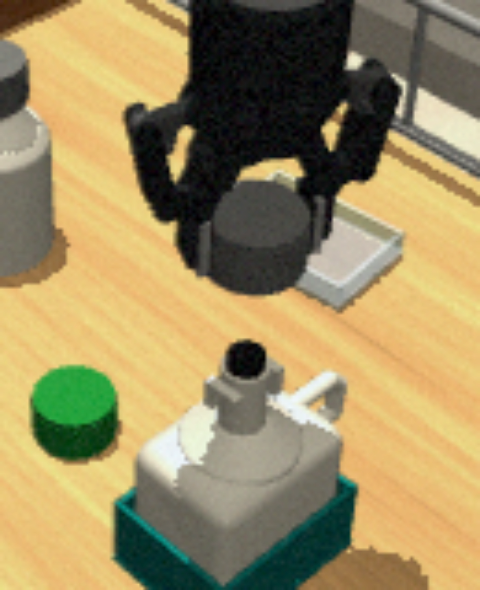

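The picture shows the cap upright in the gripper at about (262,235), well above the bare neck and black plug at (245,358). I check its height and centring before handing in.

Run:
```python
from rig import eyes
from h import *
d=eyes.capture('side');W=cloud(d)[140:300,240:370].reshape(-1,3)
m=(np.hypot(W[:,0]-534,W[:,1]+195)<31)&(W[:,2]>225)&(W[:,2]<285);p=W[m]
print(np.percentile(p[:,2],[0.5,2,50,98,99.5]))
q=p[p[:,2]<268];A=np.c_[2*q[:,:2],np.ones(len(q))];c=np.linalg.lstsq(A,(q[:,:2]**2).sum(1),rcond=None)[0];print(c[:2],np.sqrt(c[2]+c[:2]@c[:2]))
t=p[(np.hypot(p[:,0]-534,p[:,1]+195)<20)&(p[:,2]>268)]
if len(t)>20:print(np.linalg.lstsq(np.c_[t[:,:2]-[534,-195],np.ones(len(t))],t[:,2],rcond=None)[0])
```

```text
[240.3931346  242.36844588 272.19650253 279.90174122 282.99934161]
[ 534.83232302 -193.02919799] 29.47441851636277
[-1.70757930e-02  7.17320843e-03  2.73436340e+02]
```

```bash
python3 -m jog '[0,0,-0.002,0,0.04,0,0,-0.001,0,0.04,0,0,0,0,0.04,0,0,0,0,0.04,0,0,0,0,0.04,0,0,0,0,0.04]' && python3 -c "
from rig import env
print(env.finish_job())"
```

```text
t: 9.22
position: [534.4, -194.4, 243.8]
tool_rot: [[-0.399, -0.917, 0.0], [-0.917, 0.399, -0.0], [-0.0, -0.0, -1.0]]
contact_force: [0.0, 0.4, -1.3]
grip_width: 54.4
grasp_force: 84.5
the job is handed in; nothing more can be done
None
```

I pressed the jug's cap, turned it 90° counter-clockwise and lifted it off; when I handed the job in at about 9 s, the gripper held it upright, centred about 8 cm above the mouth, and I touched nothing else on the shelf.

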